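# Dim the lamp, then hold the filter flap at its balance point

## Robot

A 6-joint arm with a two-finger parallel gripper is mounted at the origin on a cart in front of the work surface, level with it; the furniture and walls round the work are solid. World frame = base frame: x ahead of the robot, y to its left, z up, the work surface at z = 0. Lengths are in m, angles in rad, forces in N, time in s.
With the tool pointing down it reaches from about 0.375 to 0.975 m from the base axis. Payload 3.8 kg.
Tool frame: the origin (TCP) lies at the very end of the fingers, on their centre line; the grasp point (between the pads) lies bot.hold_point_z behind it (bot.hold_point_z is the distance from the TCP to the grasp point, in m); z points along the fingers, y is the line along which they close (so a half turn about z gives the same grasp; the last joint's range is limited). The gripper opens to 85 mm and grips with 20 to 120 N. Pads are 22 mm wide; open, the fingers measure 114 mm over their backs; the gripper's body (76 mm by 85 mm) begins 54 mm behind the grasp point. The pads swing forward as they close: fully open they stand 13 mm farther back than shut.
Start: joints at [1.292, 0.264, 1.604, -0, 1.274, -0.037], TCP at [0.162, 0.655, 0.231] pointing down, gripper open.
Joint ranges: [-2.63, 2.63], [-0.94, 2.18], [0.31, 2.57], [-1.31, 4.45], [0, 2.66], [-2.55, 2.55]. Speed limits (rad/s): [2.57, 2.57, 3.14, 3.14, 3.14, 3.14].

## Interface

Orientations are given as a rotation vector (axis times angle).
In Python, from workcell import bot, imaging, job, status gives the robot as it stands (bot), with the cameras (imaging), the job (job) and the readings (status).
- The arm moves only by the shell command python3 jog.py 'ROWS' [OPENING] [FORCE]. ROWS is a JSON list of rows, 1 to 5 of them, each of 4 numbers: dx, dy, dz in m, then a turn about the tool's z in rad; each row shifts and turns the commanded pose from where the row before left it, along the tool's axes as they then stand; what a row does not reach is not made up. A row lasts 1/8 s, in which the tool goes at most 0.0625 m and 0.188 rad, less where a joint would pass 70% of its speed; a pose out of reach is approached as far as the arm can. OPENING is the opening from 0.0 (shut) to 1.0 (fully open), set as the command begins (- or left out keeps the last). The fingers move at their own pace and stop on an object; FORCE is the grip in N (left out, the last holds). Time passes only in rows, so rows that do not move let the fingers close. It prints the time, the measured TCP pose, the force, the opening and the grip force at its end.
- status.read_state(): the state, without advancing time (a new reading comes with each control period).
- imaging.read_camera(name): name is "scene" or "top"; returns the picture (400x640x3 uint8, red, green, blue); there is no depth.
- imaging.camera_info(name): a dict with "intrinsics" (3x3 intrinsics, pixels), "extrinsics" (4x4, takes a point from camera to world coordinates). Camera axes: x right, y down, z forward; pixel columns grow to the right and rows downward; lengths in m; the calibration is good to about 2 mm. A picture is of the moment at which its call begins. camera_info takes no time and is no camera call.
- job.finish_job(): hands the job in; it is judged then, once.
The state is a dict: "time": time; "q": joint angles; "joint_vel": joint speeds; "joint_torque": joint torques, N m; "tool_pos": TCP position; "tcp_rot": TCP orientation; "wrist_force": force on the tool from outside, world axes, zero at the start; "torque": the same for the moment, N m; "width": opening from 0.0 (shut) to 1.0 (fully open); "grip_force": force on a finger pad.
Only numpy, scipy, OpenCV 4.12 (cv2) and the standard library are available. Lean on these libraries where they do the work, as an engineer would, in place of code of your own. Each camera call takes 0.05 s, during which the arm holds its last target. There are 200 camera calls.

## Task

First move the black-gripped dimmer lever until it points the same way as the red index flag behind it, and leave it there. Then pinch the orange bar of the hinged filter flap between the fingers, swing the flap up from its stop to its balance point, where it stands plumb and would tip neither way, and finish your program still holding it there, so that its hinge screw can be tightened. Do not let the flap go over to the other side, do not move the red flag, and leave the other things on the bench where they are.

Things in the scene. Friction and masses are not known exactly. Their poses are not given: they have to be found in the camera images.
- dimmer: Lamp dimmer: grey box fixed to the bench, 90 (x) x 150 (y) x 56 mm high, with a round white sector plate (radius 58 mm, ticks every 0.2 rad) on it. Origin: centre of the underside; own -x faces the robot, +y is left. The pivot axis of lever and flag runs along own x, 60 mm above the origin. Place and yaw vary; it may stand left or right of the flap.
- lever (a joint): Angle of the dimmer lever in rad: 0 = straight up, positive = leaning to the dimmer's +y (left), range -0.9 to 0.9. Starts leaning right. It is a stiff friction lever (about 0.09 N m, some 1 N at the grip) and stays where it is left.
- lever_grip (a point): Middle of the lever's grip: a black round bar, 14 mm diameter, 42 mm long, sticking out from the lever's end towards the robot, parallel to the dimmer's x axis, 85 mm from the pivot axis, 24 mm in front of the dimmer's origin. The steel stem lies behind it (17 to 31 mm behind this point), so fingers can pinch the bar from above at any angle.
- index (a joint): Angle of the red index flag in rad, same zero and sign as the lever; the lever must be set to this value. It is different every time and must not be moved.
- index_flag (a point): Middle of the head of the red index flag: a red plate 14 x 28 mm, 3 mm thick, 90 mm from the pivot axis, 54 mm behind the lever grip's middle along the dimmer's x axis.
- flap_stand: Stand of the filter flap, fixed to the bench: aluminium base 150 (x) x 130 (y) x 12 mm, two dark bearing posts 74 mm high at x = +-62 mm, four rubber-tipped stop posts 83 mm high at x = +-40, y = +-40 mm. Origin: centre of the underside; own +y is left. Place and yaw vary.
- flap_pivot (a point): Middle of the flap's hinge axis, 60 mm above the stand's origin; the axis runs along the stand's x axis.
- flap (a joint): Angle of the flap in rad: 0 = upright (plumb), which is its balance point; positive = leaning to the stand's +y (left). It swings freely between stops at -0.95 and 0.95, falls to the nearer stop when not held, and starts resting on the right stop (-0.95). It weighs about 0.15 to 0.3 kg.
- flap_bar (a point): Middle of the flap's grip bar: orange, round, 12 mm diameter, 64 mm long, parallel to the hinge axis and 120 mm from it, carried at its ends by a steel bow (78 mm wide). Between it and the black flap plate (98 mm wide, 6 mm thick, reaching 75 mm from the hinge) is a 39 mm gap for a finger, so it can be pinched from above at any flap angle; it turns in the fingers.
- chamber: Clear perfusion chamber, 170 mm across and 180 mm high, fixed, behind the work. Origin: centre of its underside. Keep clear.
- vial_black: Bystander: glass vial with black cap, 22 mm across, 52 mm high. Origin: centre of its underside.
- vial_white: Bystander: glass vial with white cap, 22 mm across, 52 mm high. Origin: centre of its underside.
- dropper: Bystander: white dropper bottle with a red tip, 34 mm across, 96 mm high. Origin: centre of its underside. Behind and to the left of it two pale, solid hoses arch over the bench (x 0.44 to 1.0, y above 0.14, about 0.3 to 0.5 m up): swing the arm in below or in front of them.
- tape: Bystander: roll of tan tape, 64 mm across, 19 mm high. Origin: centre of its underside.
- syringe: Bystander: clear syringe, 124 mm long, 22 mm high. Origin: under its middle.
- dish: Bystander: clear petri dish, 55 mm across, 14 mm high. Origin: centre of its underside.

How it is judged:
By the outcome, as a careful person would: the job done as asked, in the order asked, and still so for the second after the job is handed in, while the arm keeps its last pose, push and grip.
It also fails if it takes over 48 s, if anything falls off the work surface, if the arm or the gripper's body presses on something with over 40 N, if the wrist force passes 120 N, or if a joint passes its speed limit or range.

## Working session

There is one attempt and no reset: what is moved stays moved. The work goes in short steps, Python scripts to look and compute and a shell command to move; the robot and the scene stay as the last step left them, time stands still between calls to the robot, and variables do not carry over. Pictures are saved under pics/ and viewed, at most 10 in all, crops included, and the job is handed in when it is done.

```bash
ls; mkdir -p pics; python3 - <<'E'
from workcell import bot, imaging, job, status
import cv2,numpy as np
print(bot.hold_point_z, status.read_state())
for n in("scene","top"):
    im=imaging.read_camera(n); cv2.imwrite(f"pics/{n}0.png",im[:,:,::-1]); c=imaging.camera_info(n); print(n,np.round(c["intrinsics"],2).tolist(),np.round(c["extrinsics"],4).tolist())
E
```

```text
jog.py
pics
workcell.py
0.0187 {'time': 0.0, 'q': array([ 1.29208474e+00,  2.64789510e-01,  1.60535684e+00,  2.60669662e-05,
        1.27369822e+00, -3.68926299e-02]), 'joint_vel': array([ 7.13252810e-04, -1.70606375e-03, -4.74400279e-05,  7.74099441e-04,
        1.95420873e-03,  4.70608822e-04]), 'joint_torque': array([-6.22016560e-04, -5.15111804e+01, -3.67319584e+01, -1.05960100e-04,
        1.28351228e-02, -9.16324616e-08]), 'tool_pos': array([0.16143141, 0.65466849, 0.22994679]), 'tcp_rot': array([-0.37888956, -3.11827788,  0.00348678]), 'wrist_force': array([-0.15101402,  0.71349774, -0.58526352]), 'torque': array([ 0.01203762, -0.02218295,  0.00232488]), 'grip_force': 0.0, 'width': 1.0011322890670116}
scene [[383.16, 0.0, 325.49], [0.0, 383.16, 200.56], [0.0, 0.0, 1.0]] [[0.8709, -0.2747, 0.4075, 0.1215], [-0.4912, -0.5134, 0.7036, -0.7645], [0.0159, -0.813, -0.5821, 0.778], [0.0, 0.0, 0.0, 1.0]]
top [[408.76, 0.0, 318.06], [0.0, 408.76, 199.52], [0.0, 0.0, 1.0]] [[0.0187, -0.9901, 0.1391, 0.4133], [-0.9997, -0.0163, 0.0187, 0.0138], [-0.0162, -0.1394, -0.9901, 1.2632], [0.0, 0.0, 0.0, 1.0]]
```

View pics/scene0.png

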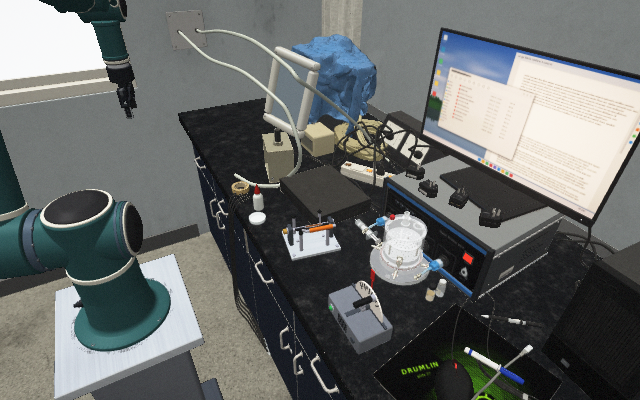

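View pics/top0.png

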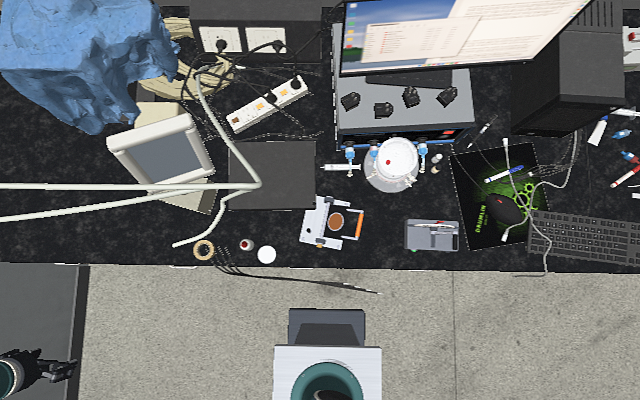

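The flap stand is at top (333,222) and scene (313,238). The dimmer is to its right, at top (432,235) and scene (360,315). I'll enlarge both.

```bash
python3 - <<'E'
import cv2,numpy as np
t=cv2.imread("pics/top0.png")[185:260,290:470]; s=cv2.imread("pics/scene0.png")[205:365,270:450]
r=lambda a,f:cv2.resize(a,None,fx=f,fy=f,interpolation=cv2.INTER_CUBIC)
cv2.imwrite("pics/t1.png",r(t,4.4)); cv2.imwrite("pics/s1.png",r(s,3.7))
E
```

```text
(no output)
```

View pics/t1.png

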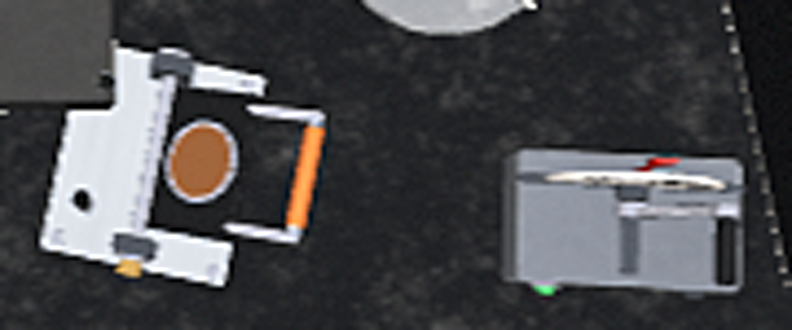

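View pics/s1.png

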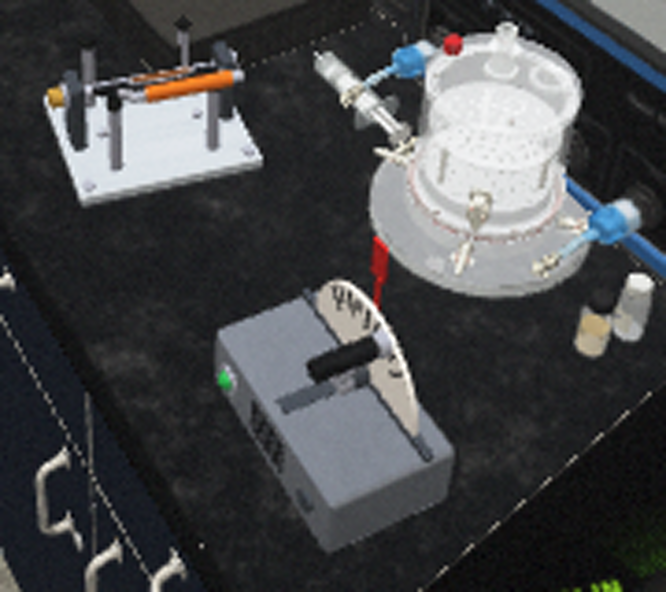

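The top crop shows the orange bar from (318,125) to (297,228), the black grip at (725,250) and the red flag at (658,163). In the scene crop the flag head is at (380,260), the grip runs from (312,368) to (378,345), and the box's top face is clear. Now I'll measure these.

```bash
cat > h.py <<'E'
import cv2,numpy as np
from workcell import bot, imaging, job, status
C={n:(np.array(imaging.camera_info(n)["intrinsics"]),np.array(imaging.camera_info(n)["extrinsics"])) for n in("scene","top")}
def ray(n,p):
    K,T=C[n]; d=T[:3,:3]@np.linalg.inv(K)@[p[0],p[1],1]; return T[:3,3],d/np.linalg.norm(d)
def onz(n,p,z): o,d=ray(n,p); return o+d*(z-o[2])/d[2]
def onplane(n,p,q,nv): o,d=ray(n,p); return o+d*((q-o)@nv)/(d@nv)
def tri(a,b):
    o1,d1=ray("scene",a);o2,d2=ray("top",b)
    s=np.linalg.lstsq(np.c_[d1,-d2],o2-o1,rcond=None)[0]
    p,q=o1+s[0]*d1,o2+s[1]*d2; return (p+q)/2,np.linalg.norm(p-q)
def proj(n,X):
    K,T=C[n]; c=K@(T[:3,:3].T@(np.asarray(X)-T[:3,3])); return c[:2]/c[2]
def blob(im,roi,lo,hi):
    x0,y0,x1,y1=roi; h=cv2.cvtColor(im[y0:y1,x0:x1],cv2.COLOR_BGR2HSV)
    m=cv2.inRange(h,lo,hi); n,l,s,c=cv2.connectedComponentsWithStats(m,connectivity=8)
    k=1+np.argmax(s[1:,4]); pts=np.argwhere(l==k)[:,::-1]+[x0,y0]
    mu=pts.mean(0); w,v=np.linalg.eigh(np.cov(pts.T)); t=(pts-mu)@v[:,1]
    return mu,[mu+v[:,1]*t.min(),mu+v[:,1]*t.max()],len(pts)
tc=lambda x,y:(289.5+(x+.5)/4.4+.0,184.5+(y+.5)/4.4)
sc=lambda x,y:(269.5+(x+.5)/3.7,204.5+(y+.5)/3.7)
E
python3 - <<'E'
from h import *
np.set_printoptions(precision=4,suppress=True)
t=cv2.imread("pics/top0.png");s=cv2.imread("pics/scene0.png")
O=((6,150,150),(16,255,255));R=((170,120,80),(180,255,255));R2=((0,150,80),(5,255,255))
bs=blob(s,(300,215,345,240),*O);bt=blob(t,(355,205,370,245),*O)
print("bar",bs,bt,tri(bs[0],bt[0]))
es=sorted(bs[1],key=lambda p:p[0]);et=sorted(bt[1],key=lambda p:-p[1]) # near end first
for a,b in zip(es,et): print(" end",tri(a,b))
for n,im,roi in(("s",s,(365,265,380,295)),("t",t,(430,215,450,228))):
    for r in(R,R2):
        try: print("flag",n,blob(im,roi,*r))
        except Exception as e: print(n,e)
K=((0,0,0),(180,255,55))
print("grip",blob(s,(350,294,374,309),*K),blob(t,(450,230,458,252),*K))
# box top corners
for nm,a,b in(("FL",(217,333),(518,285)),("BL",(310,290),(518,152)),("BR",(452,462),(742,160)),("FR",(323,520),(740,292))):
    print(nm,tri(sc(*a),tc(*b)),onz("top",tc(*b),.056),onz("scene",sc(*a),.056))
E
```

```text
bar (array([321.0247, 227.4691]), [array([332.0677, 225.3531]), array([309.7378, 229.6319])], 81) (array([358.8932, 224.6505]), [array([361.1512, 213.6215]), array([356.6271, 235.7189])], 103) (array([ 0.505 , -0.0798,  0.1281]), np.float64(0.0017087999089808637))
 end (array([ 0.4743, -0.0737,  0.1283]), np.float64(0.0019246086305430257))
 end (array([ 0.5357, -0.0858,  0.1278]), np.float64(0.0012023927075917838))
flag s (array([373.5, 278. ]), [array([373., 278.]), array([374., 278.])], 2)
flag s (array([372.0741, 277.3333]), [array([372.3779, 269.0505]), array([371.6833, 287.9884])], 54)
flag t (array([437., 221.]), [array([nan, nan]), array([nan, nan])], 1)
flag t (array([439.3636, 221.5455]), [array([442.9248, 220.6877]), array([435.8533, 222.391 ])], 11)
grip (array([362.2222, 301.6667]), [array([370.9668, 297.9225]), array([353.5845, 305.3651])], 126) (array([454.5, 242. ]), [array([454.5, 235. ]), array([454.5, 249. ])], 60)
FL (array([ 0.4421, -0.2291,  0.05  ]), np.float64(0.004235743691540104)) [ 0.4401 -0.227   0.056 ] [ 0.4415 -0.2342  0.056 ]
BL (array([ 0.5248, -0.2274,  0.0474]), np.float64(0.010541575019862618)) [ 0.5287 -0.2281  0.056 ] [ 0.5149 -0.2321  0.056 ]
BR (array([ 0.5253, -0.3807,  0.0424]), np.float64(0.004259612777026293)) [ 0.5259 -0.3774  0.056 ] [ 0.5158 -0.387   0.056 ]
FR (array([ 0.4356, -0.3764,  0.0424]), np.float64(0.00638425968143309)) [ 0.4382 -0.3735  0.056 ] [ 0.4268 -0.3825  0.056 ]h.py:18: RuntimeWarning: Degrees of freedom <= 0 for slice
  mu=pts.mean(0); w,v=np.linalg.eigh(np.cov(pts.T)); t=(pts-mu)@v[:,1]
  c *= np.true_divide(1, fact)
  c *= np.true_divide(1, fact)
```

```bash
python3 - <<'E'
from h import *
np.set_printoptions(precision=4,suppress=True,linewidth=200)
t=cv2.imread("pics/top0.png").astype(int);s=cv2.imread("pics/scene0.png").astype(int)
red=lambda a:np.clip(a[...,2]-np.maximum(a[...,0],a[...,1]),0,None)
print("top red cols432-446 rows218-225\n",red(t[218:226,432:447]))
print("scene red cols367-378 rows266-290\n",red(s[266:291,367:379]))
print("top gray r239 c402-462",t[239,402:462,1]); 
print("top gray col 425 r212-256",t[212:256,425,1]);print("col 410",t[212:256,410,1]);print("col 448",t[212:256,448,1])
print("top v rows 232-251 cols448-460\n",t[232:252,448:461].max(2))
print("grip",tri((362.2,301.7),(454.5,242)))
E
```

```text
top red cols432-446 rows218-225
 [[  0   0   0   0   0   0   0   0   0   0   0   0   0   0   0]
 [  0   0   0   0   0   0   0   0   0   0   0   0   0   0   0]
 [  0   0   0   0   0   0   0   0   0   0   0   0   0   0   0]
 [  0   0   0   0   0  45 136 199 174 165 167 162  59   0   0]
 [  0   0   0   0   0  95 122 104  87  66  48   5   0   0   0]
 [  0   0  19  71 116  91   0   0   0   0   0   0   0   0   0]
 [  0   0   0   0   0   0   0   0   0   0   0   0   0   0   0]
 [  0   0   0   0   0   0   0   0   0   0   0   0   0   0   0]]
scene red cols367-378 rows266-290
 [[  0   0   0   0   0   0   0   0   0   0   0   0]
 [  0   3   0   0   0   0   0   0   0   0   0   0]
 [  0   0   0   0  14   0   0   0   0   0   0   0]
 [  0   0   0   3 188  88   2   0   0   0   0   0]
 [  0   0   0  10 107 193  76   0   0   0   0   0]
 [  0   0   0  25 114 112 189  73   0   0   0   0]
 [  0   0   0  24 113 114 110 183   0   0   0   0]
 [  1   0   0  22 112 115 114 111   0   0   0   0]
 [  0   0   0  46 113 115 119 108   0   0   0   0]
 [  0   0   0  53 112 113 116 102   0   0   0   0]
 [  0   1   0  47
[... 2100 characters left out ...]
  87 102  35  46]
 [155 156 161 152  95  19  41  49  32  99 111  29  37]
 [155 154 161 152  96  20  41  49  32  96 111  27  33]
 [155 156 160 149  93  20  40  51  31  94 107  29  35]
 [157 158 160 151  95  22  42  46  30  91 106  34  37]
 [160 159 162 153  98  19  43  48  32  91 105  37  39]
 [159 159 163 151  94  21  43  46  30  91 107  32  38]
 [159 160 161 154  96  22  42  44  28  91 102  37  43]
 [163 160 162 150  91  17  38  39  24  85 101  33  40]
 [162 160 161 167 132  46  42  16  41  96 102  36  43]
 [177 179 182 188 186 181 187 187 189 152  59  36  36]
 [ 91  87  76  84  87  84  91  99  91  61  32  34  37]]
grip (array([ 0.4612, -0.341 ,  0.132 ]), np.float64(0.0006381556446660258))
```

```bash
python3 - <<'E'
from h import *
np.set_printoptions(precision=4,suppress=True,linewidth=200)
P=[onz("top",p,.056) for p in((410,218.6),(448,220.6),(410,249.1),(448,250.7))]
print([np.arctan2(-(b-a)[0],-(b-a)[1])*-1 for a,b in((P[0],P[1]),(P[2],P[3]))])
Lm=onz("top",(406.7,239),.056);Rm=onz("top",(458.3,239),.056)
mid=(P[0]+P[1]+P[2]+P[3])/4
print(P,Lm,Rm)
for yaw in(-.02,-.03,-.04):
    ex=np.array([np.cos(yaw),np.sin(yaw),0]);ey=np.array([-np.sin(yaw),np.cos(yaw),0])
    cy=((Lm+Rm)/2)@ey; cx=mid@ex; O=ex*cx+ey*cy; piv=O+[0,0,.06]
    g,_=tri((362.2,301.7),(454.5,242)); v=g-piv
    # flag head centre
    f,res=tri((372.6,275.0),(438.9,221.5)); w=f-piv
    fs=onplane("scene",(372.6,275.0),piv+ex*.03,ex)-piv; gs=onplane("scene",(362.2,301.7),piv-ex*.024,ex)-piv
    a=lambda u:(-np.arctan2(-(u@ey),u[2]),np.hypot(u@ey,u[2]),u@ex)
    print(yaw,O,"grip",np.round(a(v),3),np.round(a(gs),3),"flag",np.round(a(w),3),res,np.round(a(fs),3))
E
```

```text
[np.float64(-0.035802609146444654), np.float64(-0.023553298823529592)]
[array([ 0.5305, -0.2359,  0.056 ]), array([ 0.5265, -0.3474,  0.056 ]), array([ 0.4411, -0.2348,  0.056 ]), array([ 0.4385, -0.3452,  0.056 ])] [ 0.4703 -0.2255  0.056 ] [ 0.473 -0.376  0.056]
-0.02 [ 0.4839 -0.301   0.    ] grip [-0.512  0.083 -0.022] [-0.518  0.088 -0.024] flag [0.055 0.084 0.033] 0.002625725109514416 [-0.005  0.09   0.03 ]
-0.03 [ 0.4838 -0.3011  0.    ] grip [-0.513  0.083 -0.021] [-0.52   0.089 -0.024] flag [0.061 0.084 0.033] 0.002625725109514416 [-0.002  0.09   0.03 ]
-0.04 [ 0.4837 -0.3012  0.    ] grip [-0.514  0.083 -0.021] [-0.522  0.091 -0.024] flag [0.066 0.084 0.033] 0.002625725109514416 [0.001 0.09  0.03 ]
```

```bash
python3 jog.py '[[0,0,0,-0.105],[0,0,0,-0.106],[-0.02,-0.055,0,0],[-0.02,-0.055,0,0],[-0.025,-0.055,0,0]]'; python3 jog.py '[[-0.03,-0.05,0,0],[-0.03,-0.05,0,0],[-0.03,-0.05,0,0],[-0.03,-0.05,0,0],[-0.02,-0.055,0,0]]'; python3 - <<'E'
from h import *
from scipy.spatial.transform import Rotation as R
s=status.read_state();print(s["q"].round(3),R.from_rotvec(s["tcp_rot"]).as_matrix().round(3))
E
```

```text
time: 0.72
tool_pos: [0.2215, 0.4865, 0.2305]
tcp_rot: [-0.047, -3.141, 0.002]
wrist_force: [1.1, -0.6, -0.3]
width: 1.0
grip_force: 0.0
time: 1.35
tool_pos: [0.3543, 0.2275, 0.2311]
tcp_rot: [0.048, 3.141, -0.0]
wrist_force: [-0.4, -0.6, -0.8]
width: 1.003
grip_force: 0.0
[ 0.512 -0.236  2.111 -0.     1.267 -1.028] [[-1.     0.031  0.   ]
 [ 0.031  1.    -0.   ]
 [-0.    -0.    -1.   ]]
```

```bash
python3 jog.py '[[-0.01,-0.057,0,0],[-0.01,-0.057,0,0],[-0.01,-0.057,0,0],[-0.01,-0.057,0,0],[-0.01,-0.057,0,0]]' >/dev/null; python3 jog.py '[[-0.01,-0.057,0,0],[-0.01,-0.057,0,0],[-0.01,-0.057,0,0],[-0.01,-0.057,0,0],[-0.01,-0.057,0,0]]'; python3 jog.py '[[0,0,0.02,0],[0,0,0,0]]'; python3 - <<'E'
from h import *
np.set_printoptions(precision=4,suppress=True,linewidth=200)
print(status.read_state()["q"].round(3))
piv=np.array([.4838,-.3011,.06]);y=-.03
ex=np.array([np.cos(y),np.sin(y),0]);ey=np.array([-np.sin(y),np.cos(y),0])
f,r=tri((372.4,275),(440.4,221.4));u=f-piv;print(f,r,np.arctan2(u@ey,u[2]),np.hypot(u@ey,u[2]),u@ex)
E
```

```text
time: 2.6
tool_pos: [0.4357, -0.3454, 0.2308]
tcp_rot: [-0.049, -3.141, -0.001]
wrist_force: [0.2, 0.0, -0.6]
width: 0.995
grip_force: 0.0
time: 2.85
tool_pos: [0.4341, -0.3419, 0.2081]
tcp_rot: [-0.05, -3.136, -0.007]
wrist_force: [0.0, 0.6, 0.2]
width: 1.002
grip_force: 0.0
[-0.712  0.054  1.89   0.     1.205 -2.252]
[ 0.5155 -0.2995  0.1469] 3.2702749200408024e-05 0.02887840217263326 0.08695140071866193 0.03159726962605239
```

```bash
python3 jog.py '[[-0.023,0,0,0],[0,0,0.04,0],[0,0,0.04,0],[0,0,0.013,0],[0,0,0,0]]'; python3 - <<'E'
from h import *
for n in("scene","top"):
    cv2.imwrite(f"pics/{n}2.png",imaging.read_camera(n)[:,:,::-1])
a=cv2.resize(cv2.imread("pics/scene2.png")[240:370,310:440],None,fx=3,fy=3,interpolation=2);b=cv2.resize(cv2.imread("pics/top2.png")[195:275,385:475],None,fx=4,fy=4,interpolation=2)
c=np.zeros((390,760,3),np.uint8);c[:390,:390]=a;c[:320,395:755]=b;cv2.imwrite("pics/v2.png",c)
E
```

```text
time: 3.48
tool_pos: [0.4586, -0.3429, 0.1179]
tcp_rot: [-0.047, -3.14, -0.002]
wrist_force: [0.4, -0.2, 0.6]
width: 0.997
grip_force: 0.0
```

View pics/v2.png

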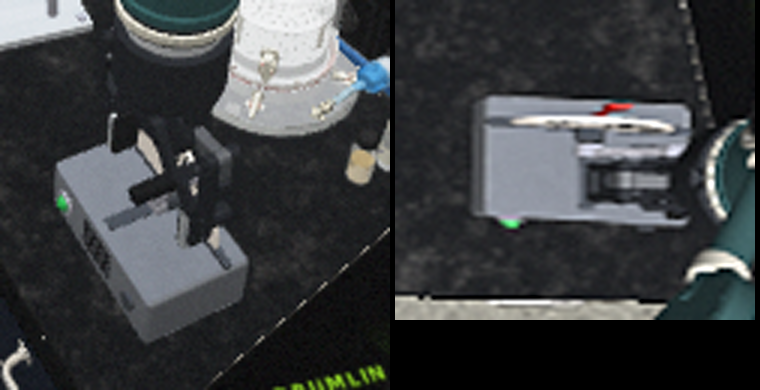

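The fingers straddle the black grip, with the bar at about (150,190) in the left panel. Closing.

```bash
python3 jog.py '[[0,0,0.003,0],[0,0,0,0],[0,0,0,0],[0,0,0,0],[0,0,0,0]]' 0 30
```

```text
time: 4.2
tool_pos: [0.459, -0.3443, 0.1155]
tcp_rot: [0.049, 3.141, 0.0]
wrist_force: [0.4, 0.8, 1.6]
width: 0.152
grip_force: 29.2
```

```bash
python3 jog.py '[[0,0.011,-0.0055,0],[0,0.011,-0.0037,0],[0,0.012,-0.0022,0],[0,0.0116,-0.0008,0],[0,0,0,0]]'; cat > m.py <<'E'
from h import *
import sys
t=sys.argv[1]
I={}
for n in("scene","top"):
    I[n]=imaging.read_camera(n)[:,:,::-1].copy(); cv2.imwrite(f"pics/{n}{t}.png",I[n])
E
python3 m.py 3
```

```text
time: 4.82
tool_pos: [0.4609, -0.2976, 0.1291]
tcp_rot: [0.047, 3.14, -0.001]
wrist_force: [-3.0, -0.7, 8.3]
width: 0.151
grip_force: 29.7
```

```bash
python3 jog.py '[[0,0,0,0],[0,0,0,0]]'; python3 jog.py '[[0,0,0,0],[0,0,0,0],[0,0,0,0],[0,0,-0.05,0],[0,0,-0.05,0]]' 0.6; python3 jog.py '[[0.05,0.05,-0.03,0],[0.0,0.06,0,0],[0.0,0.06,0,0],[0,0.06,0,0],[0,0,0,0]]' 0.4; python3 m.py 4; python3 - <<'E'
import cv2,numpy as np
a=cv2.resize(cv2.imread("pics/scene4.png")[255:350,320:420],None,fx=4,fy=4,interpolation=2);b=cv2.resize(cv2.imread("pics/top4.png")[205:265,398:468],None,fx=5,fy=5,interpolation=2)
c=np.zeros((380,760,3),np.uint8);c[:,:400]=a;c[:300,405:755]=b;cv2.imwrite("pics/v4.png",c)
E
```

```text
time: 5.18
tool_pos: [0.4609, -0.2979, 0.1292]
tcp_rot: [0.048, 3.14, 0.0]
wrist_force: [-1.5, -1.1, 7.9]
width: 0.153
grip_force: 29.7
time: 5.8
tool_pos: [0.4596, -0.2979, 0.2272]
tcp_rot: [-0.048, -3.139, -0.003]
wrist_force: [1.3, -0.8, 0.9]
width: 0.597
grip_force: 0.0
time: 6.42
tool_pos: [0.4261, -0.0731, 0.2517]
tcp_rot: [-0.038, -3.141, -0.002]
wrist_force: [-0.4, -0.6, 0.2]
width: 0.396
grip_force: 0.0
```

View pics/v4.png

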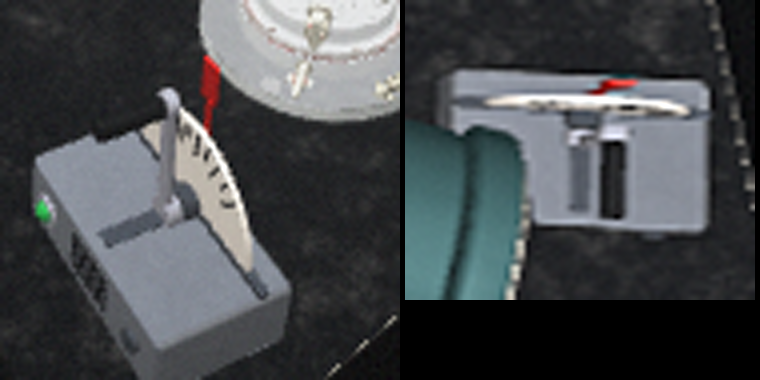

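The lever now stands roughly upright and the flag is unchanged. In the top panel the grip is at (612,180) and the flag at (617,87). Now a numeric comparison.

```bash
python3 - <<'E'
from h import *
np.set_printoptions(precision=4,suppress=True,linewidth=200)
t=cv2.imread("pics/top4.png");s=cv2.imread("pics/scene4.png").astype(int)
print("top v\n",t[228:252,434:446].max(2))
print("scene v stem rows276-308 step2\n",s[274:310:2,355:374].max(2))
T=t.astype(int);print("red\n",np.clip(T[220:225,432:447,2]-T[220:225,432:447,:2].max(2),0,None))
piv=np.array([.4838,-.3011,.06])
for y in(-.02,-.03,-.036):
    ex=np.array([np.cos(y),np.sin(y),0]);ey=np.array([-np.sin(y),np.cos(y),0])
    f=onz("top",(440.4,221.4),.15)-piv
    print(y,"flag y",f@ey,f@ex,[(c,((onz("top",(c,240),.145)-piv)@ey).round(4)) for c in(438.5,439,439.5,440)])
E
```

```text
top v
 [[ 96  96  81 118 161 157 139 113 114 106 125 127]
 [100  99  82 115 158 151 150 152 154 158 160 161]
 [ 73  53  77 145 205 216 210 207 178 153 156 156]
 [191 150 118 181 225 230 228 224 169 126 157 153]
 [ 89  89 127 195 234 247 245 228 191 157 157 154]
 [124 130 111  65  37  31  13  75 140 163 159 154]
 [114 140 137  56  17  35  34  33 116 164 158 157]
 [105 144 144  63  25  46  40  38 119 162 156 157]
 [102 144 146  65  23  47  44  38 121 162 154 153]
 [107 147 146  63  28  48  42  39 120 163 157 155]
 [106 145 138  30  27  46  40  36 117 163 155 151]
 [107 146 139  36  31  46  43  65 131 164 155 154]
 [107 147 136  34  30  46  42  61 132 164 153 155]
 [106 146 141  34  37  46  38  61 132 163 157 156]
 [107 144 137  34  31  45  40  60 132 163 154 155]
 [115 155 137  36  31  49  37  57 130 161 156 155]
 [115 156 139  35  32  45  41  59 130 162 155 153]
 [115 157 139  35  32  51  35  59 131 164 158 157]
 [110 152 139  33  34  48  34  58 131 165 160 156]
 [138 161 132  32  30  41  37  51 129 164 159 157]
 [168 168 138  68  52  43   7  77 145 163 157 157]
 [183 176 178 179 183 
[... 1713 characters left out ...]
  0]
 [  0   0   0   0   0  94 117 104  85  65  47   5   0   0   0]
 [  0   0  19  70 113  92   0   0   0   0   0   0   0   0   0]
 [  0   0   0   2   0   0   0   0   0   0   0   0   0   0   0]]
-0.02 flag y 0.0030627633556986875 0.031306599516542515 [(438.5, np.float64(0.0069)), (439, np.float64(0.0056)), (439.5, np.float64(0.0042)), (440, np.float64(0.0029))]
-0.03 flag y 0.003375670996231978 0.031274407076512085 [(438.5, np.float64(0.0067)), (439, np.float64(0.0054)), (439.5, np.float64(0.004)), (440, np.float64(0.0027))]
-0.036 flag y 0.0035632555509187763 0.031253590234420064 [(438.5, np.float64(0.0066)), (439, np.float64(0.0053)), (439.5, np.float64(0.0039)), (440, np.float64(0.0026))]
```

```bash
python3 - <<'E'
from h import *
np.set_printoptions(precision=3,suppress=True,linewidth=200)
piv=np.array([.4838,-.3011,.06]);y=-.03
ex=np.array([np.cos(y),np.sin(y),0]);ey=np.array([-np.sin(y),np.cos(y),0])
P=lambda x,r,l,a:piv+ex*x+ey*(r*np.sin(a)+l*np.cos(a))+np.array([0,0,1])*(r*np.cos(a)-l*np.sin(a))
yr=(onz("top",(443.86,221.3),.164)-piv)@ey; print("flag from right top corner",(yr+.007)/.104)
yl=(onz("top",(437.1,222),.136)-piv)@ey; print("flag from left bottom corner",(yl-.007)/.076)
for a in(0,.05,.1):
    print(a,"flag head scene",proj("scene",P(.03,.09,0,a)),"corners",[proj("scene",P(.03,r,l,a)).round(1).tolist() for r in(.104,.076) for l in(.007,-.007)],"stem",proj("scene",P(.03,.06,0,a)),
     "top",[proj("top",P(.03,r,l,a)).round(1).tolist() for r in(.104,.076) for l in(.007,-.007)])
    print("  lever stem front",proj("scene",P(-.007,.08,0,a)),proj("scene",P(-.007,.03,0,a)),"grip top",proj("top",P(-.024,.085,0,a)),"grip scene ends",proj("scene",P(-.045,.085,0,a)),proj("scene",P(-.003,.085,0,a)))
E
```

```text
flag from right top corner 0.04846541786331691
flag from left bottom corner 0.019719538465336937
0 flag head scene [372.536 275.016] corners [[371.3, 268.5], [374.9, 272.6], [370.3, 277.3], [373.7, 281.5]] stem [371.379 284.281] top [[440.5, 221.4], [445.7, 221.6], [437.6, 222.2], [442.8, 222.5]]
  lever stem front [358.037 283.825] [356.601 298.917] grip top [440.988 241.945] grip scene ends [343.14  288.288] [359.74  281.636]
0.05 flag head scene [371.416 273.719] corners [[370.0, 267.1], [373.6, 271.0], [369.3, 276.3], [372.8, 280.3]] stem [370.649 283.409] top [[438.5, 221.3], [443.8, 221.5], [436.2, 222.2], [441.4, 222.4]]
  lever stem front [357.082 282.629] [356.255 298.464] grip top [439.401 241.871] grip scene ends [342.159 286.974] [358.717 280.372]
0.1 flag head scene [370.299 272.505] corners [[368.7, 265.9], [372.2, 269.5], [368.4, 275.4], [371.8, 279.1]] stem [369.92  282.589] top [[436.5, 221.2], [441.9, 221.4], [434.8, 222.1], [440.0, 222.3]]
  lever stem front [356.129 281.507] [355.909 298.035] grip top [437.797 241.799] grip scene ends [341.184 285.74 ] [357.697 279.187]
```

The lever reads about 0.02 rad too far left of the flag (top view: lever about 0.058, flag about 0.035; the scene view agrees). I'll re-pinch it 2 mm further right.

```bash
python3 jog.py '[[0,-0.057,0,0],[0,-0.057,0,0],[0,-0.057,0,0],[-0.034,-0.0557,0,0],[0,0,0,0]]' 0.6; python3 jog.py '[[0,0,0.04,0],[0,0,0.05,0],[0,0,0.03,0],[0,0,0,0]]'
```

```text
time: 7.15
tool_pos: [0.452, -0.3075, 0.2501]
tcp_rot: [-0.058, -3.139, -0.0]
wrist_force: [-0.8, -0.7, -0.1]
width: 0.598
grip_force: 0.0
time: 7.65
tool_pos: [0.449, -0.301, 0.1287]
tcp_rot: [-0.051, -3.135, -0.007]
wrist_force: [-0.7, 0.9, 0.5]
width: 0.601
grip_force: 0.0
```

```bash
python3 jog.py '[[0,0.0015,-0.001,0],[0,0,0,0]]';python3 jog.py '[[0,0,0,0],[0,0,0,0],[0,0,0,0],[0,0,0,0],[0,0,0,0]]' 0 30
```

```text
time: 7.9
tool_pos: [0.4535, -0.3017, 0.1353]
tcp_rot: [0.049, 3.138, -0.004]
wrist_force: [-0.3, -0.8, -0.1]
width: 0.603
grip_force: 0.0
time: 8.52
tool_pos: [0.4526, -0.3007, 0.1338]
tcp_rot: [0.049, 3.14, -0.0]
wrist_force: [-1.0, 1.3, 5.8]
width: 0.151
grip_force: 29.4
```

```bash
python3 jog.py '[[0,0.001,0,0],[0,0,0,0],[0,0,0,0]]'; python3 jog.py '[[0,0,0,0],[0,0,0,0],[0,0,0,0],[0,0,-0.05,0],[0,0,-0.05,0]]' 0.6; python3 jog.py '[[0.03,0.05,-0.02,0],[0.0,0.06,0,0],[0.0,0.06,0,0],[0,0.06,0,0],[0,0.0,0,0]]' 0.4; python3 m.py 5; python3 - <<'E'
from h import *
t=cv2.imread("pics/top5.png");print(t[232:250:2,434:446].max(2))
s=cv2.imread("pics/scene5.png");print(s[284:304:2,355:368].max(2))
print(status.read_state()["q"].round(3))
E
```

```text
time: 8.9
tool_pos: [0.4526, -0.3003, 0.1338]
tcp_rot: [0.048, 3.14, -0.002]
wrist_force: [-0.8, 0.1, 6.2]
width: 0.149
grip_force: 29.4
time: 9.52
tool_pos: [0.4515, -0.299, 0.2328]
tcp_rot: [-0.048, -3.139, -0.003]
wrist_force: [0.2, -0.1, 0.1]
width: 0.601
grip_force: 0.0
time: 10.15
tool_pos: [0.4291, -0.0651, 0.2528]
tcp_rot: [0.038, 3.141, 0.002]
wrist_force: [0.1, -0.5, 0.9]
width: 0.4
grip_force: 0.0
[[ 91  95  93 114 186 240 249 242 227 191 155 156]
 [113 124 148 137  59  19  38  35  32 115 163 157]
 [106 138 168 143  63  24  49  44  36 116 161 155]
 [105 139 167 141  64  28  47  43  50 125 163 155]
 [104 139 170 134  31  29  45  41  60 129 161 155]
 [103 138 167 133  31  33  44  40  61 128 162 155]
 [113 149 172 134  34  34  49  39  57 128 162 158]
 [107 143 171 134  37  33  46  35  59 130 166 158]
 [167 163 166 136  68  37  16   9  76 145 160 157]]
[[ 36  37  33  34  25  30  31 101 121 110 140 234 249]
 [ 25  25  30  56  95 167 123 129 113 114 153 111 154]
 [102 187 187 190 189 154 124 124 110  88  99 102 102]
 [102  63 139 192 190 157 128 127 108 144 148 190 191]
 [159 158 107 108 190 143 123 116 112 140 190 187 191]
 [160 155 158 102  63 121 124 113 109 160 192 190 190]
 [158 161 158 159 151 131 128 114 110 189 188 190 191]
 [157 158 157 159 135 127 129 110 117 191 190 188 192]
 [159 157 156 154 148 128 129 109  96 121 127 133 190]
 [155 155 153 155 136 129 132 112 105  91  94  96  93]]
[-2.150e-01 -2.200e-01  2.058e+00 -1.000e-03  1.303e+00 -1.757e+00]
```

The lever now reads about 0.03, matching the flag. Next, the flap.

```bash
python3 jog.py '[[0,0,0,0.164],[-0.04,-0.001,0.02,0],[-0.038,-0.001,0.03,0],[0,0,0.03,0],[0,0,0,0]]' 0.4; python3 - <<'E'
from h import *
from scipy.spatial.transform import Rotation as R
s=status.read_state();M=R.from_rotvec(s["tcp_rot"]).as_matrix();print(M.round(3),(M.T@(np.array([.505,-.082,.111])-s["tool_pos"])).round(4))
E
python3 m.py 6; python3 - <<'E'
import cv2,numpy as np
a=cv2.resize(cv2.imread("pics/scene6.png")[190:285,270:370],None,fx=4,fy=4,interpolation=2);b=cv2.resize(cv2.imread("pics/top6.png")[190:260,295:375],None,fx=4.5,fy=4.5,interpolation=2)
c=np.zeros((380,765,3),np.uint8);c[:,:400]=a;c[:b.shape[0],405:765]=b;cv2.imwrite("pics/v6.png",c)
E
```

```text
time: 10.88
tool_pos: [0.5031, -0.0873, 0.1696]
tcp_rot: [-0.309, -3.119, -0.001]
wrist_force: [-0.3, 0.1, 0.7]
width: 0.404
grip_force: 0.0
[[-0.981  0.196 -0.007]
 [ 0.196  0.981  0.001]
 [ 0.007 -0.    -1.   ]] [-0.0012  0.0056  0.0585]
```

View pics/v6.png

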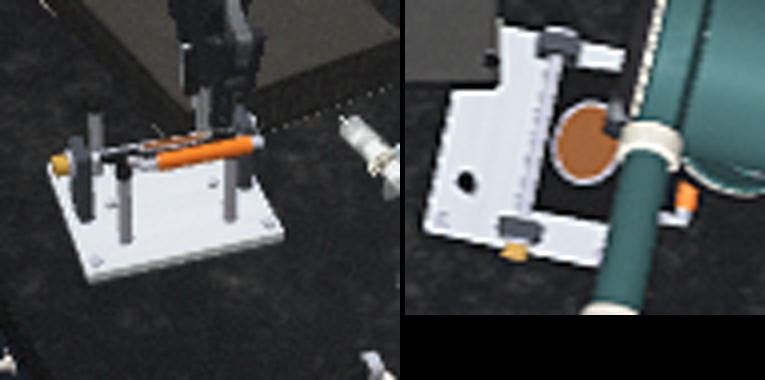

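The open fingers are just above the orange bar: bar (160–250, 150) in the left panel, fingers at (205,110) and (240,115). Going down.

```bash
python3 jog.py '[[0,0.0045,0.02,0],[0,0,0.02,0],[0,0,0,0]]'; python3 jog.py '[[0,0,0.018,0],[0,0,0,0],[0,0,0,0]]'; python3 m.py 7; python3 - <<'E'
import cv2
cv2.imwrite("pics/v7.png",cv2.resize(cv2.imread("pics/scene7.png")[190:270,285:365],None,fx=6,fy=6,interpolation=2))
E
```

```text
time: 11.35
tool_pos: [0.5059, -0.0818, 0.1333]
tcp_rot: [-0.306, -3.126, 0.0]
wrist_force: [0.6, -0.9, 0.8]
width: 0.4
grip_force: 0.0
time: 11.72
tool_pos: [0.5065, -0.0815, 0.1152]
tcp_rot: [0.305, 3.126, -0.0]
wrist_force: [0.3, 0.5, -0.1]
width: 0.402
grip_force: 0.0
```

View pics/v7.png

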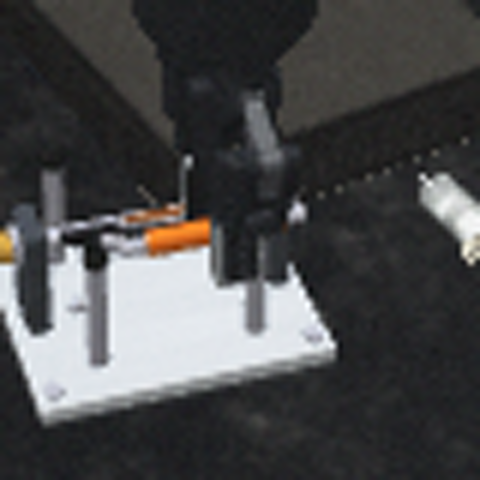

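The fingers straddle the bar, and there is no contact force. I'll go 3 mm lower and close.

```bash
python3 jog.py '[[0,0,0.003,0],[0,0,0,0],[0,0,0,0],[0,0,0,0],[0,0,0,0]]' 0 40
```

```text
time: 12.45
tool_pos: [0.5066, -0.0823, 0.1123]
tcp_rot: [0.305, 3.126, -0.002]
wrist_force: [-0.4, -5.2, 2.1]
width: 0.122
grip_force: 39.1
```

```bash
python3 jog.py '[[0,0.0069,-0.0092,0],[0,0.008,-0.008,0],[0,0.0087,-0.0075,0],[0,0.0092,-0.0066,0],[0,0,0,0]]'; python3 jog.py '[[0,0.0099,-0.0057,0],[0,0.0103,-0.0047,0],[0,0.0107,-0.0037,0],[0,0.0111,-0.0027,0],[0,0,0,0]]'; python3 jog.py '[[0,0,0,0],[0,0,0,0]]'
```

```text
time: 13.08
tool_pos: [0.5128, -0.0505, 0.145]
tcp_rot: [0.303, 3.126, -0.005]
wrist_force: [-4.3, -8.1, 8.6]
width: 0.123
grip_force: 39.7
time: 13.7
tool_pos: [0.5211, -0.0075, 0.1609]
tcp_rot: [0.304, 3.126, -0.0]
wrist_force: [-2.0, -2.8, 7.4]
width: 0.124
grip_force: 41.2
time: 13.95
tool_pos: [0.5211, -0.0081, 0.1608]
tcp_rot: [0.305, 3.126, -0.0]
wrist_force: [-3.1, -2.7, 6.0]
width: 0.12
grip_force: 41.3
```

```bash
python3 jog.py '[[0,0.0065,-0.0013,0],[0,0.0065,-0.001,0],[0,0.0087,-0.0007,0],[0,0,0,0],[0,0,0,0]]'; python3 m.py 8; python3 - <<'E'
from h import *
np.set_printoptions(precision=4,suppress=True)
t=cv2.imread("pics/top8.png");s=cv2.imread("pics/scene8.png")
O=((6,150,150),(16,255,255))
bs=blob(s,(295,195,360,245),*O);print(bs,proj("scene",[.5256,.0134,.18]))
ex=np.array([.981,-.195,0]);ey=np.array([.195,.981,0])
print("ends",[proj("scene",np.array([.5256,.0134,.18])+ex*k).round(1).tolist() for k in(-.032,.032)])
a=cv2.resize(s[180:265,280:360],None,fx=5,fy=5,interpolation=2);b=cv2.resize(t[190:260,300:370],None,fx=5.5,fy=5.5,interpolation=2)
c=np.zeros((425,790,3),np.uint8);c[:,:400]=a;c[:b.shape[0],405:790]=b;cv2.imwrite("pics/v8.png",c)
E
```

```text
time: 14.58
tool_pos: [0.5252, 0.0136, 0.1632]
tcp_rot: [0.305, 3.126, 0.001]
wrist_force: [-0.6, -1.6, 6.1]
width: 0.122
grip_force: 40.7
(array([300., 195.]), [array([nan, nan]), array([nan, nan])], 1) [311.1414 191.8003]
ends [[299.9, 193.7], [322.2, 189.9]]h.py:18: RuntimeWarning: Degrees of freedom <= 0 for slice
  mu=pts.mean(0); w,v=np.linalg.eigh(np.cov(pts.T)); t=(pts-mu)@v[:,1]
  c *= np.true_divide(1, fact)
  c *= np.true_divide(1, fact)
```

View pics/v8.png

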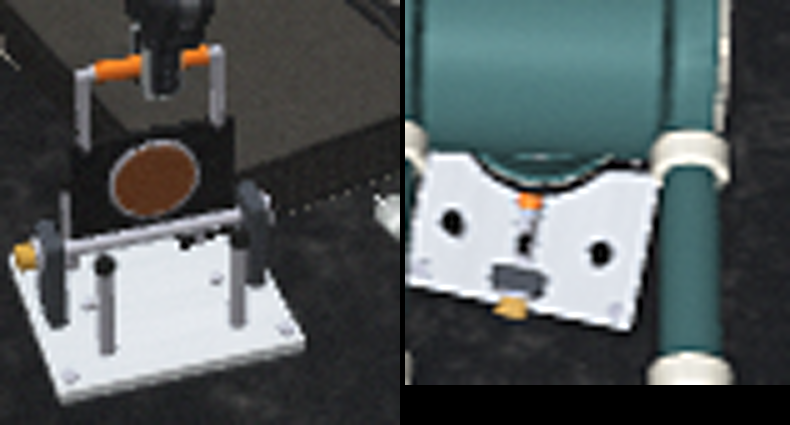

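The flap stands upright in the grip: bar at (90–220, 65) in the left panel, hinge shaft below it. I'll check plumb against the two near stop-post tops, seen in the top panel at (452,222) and (600,255).

```bash
python3 - <<'E'
from h import *
np.set_printoptions(precision=4,suppress=True)
t=cv2.imread("pics/top8.png");s=cv2.imread("pics/scene8.png");t0=cv2.imread("pics/top0.png")
K=((0,0,0),(180,255,70));O=((6,130,140),(20,255,255))
L=blob(t,(304,226,313,236),*K);Rr=blob(t,(331,232,340,241),*K);B=blob(t,(319,222,327,230),*O);Kn=blob(t,(315,243,325,250),((10,100,120),(28,255,255)));Po=blob(t,(314,237,327,244),((0,0,0),(180,255,130)))
for n,b in zip("L R bar knob post".split(),(L,Rr,B,Kn,Po)): print(n,b[0],b[2])
l=onz("top",L[0],.083);r=onz("top",Rr[0],.083);d=l-r;print("post gap",np.linalg.norm(d),"yaw",-np.arctan2(d[0],d[1]))
mid=(l+r)/2
sb=blob(s,(296,188,311,198),*O);sb2=blob(s,(317,186,326,194),*O);print("scene bar parts",sb[0],sb2[0])
for yaw in(-.195,-.21,-np.arctan2(d[0],d[1])):
    ey=np.array([-np.sin(yaw),np.cos(yaw),0])
    bar=onz("top",B[0],.180)
    tp=status.read_state()["tool_pos"]
    print(yaw,"hinge y",mid@ey,"bar(top)",bar@ey,"knob",onz("top",Kn[0],.06)@ey,"post",onz("top",Po[0],.074)@ey,"tool",tp@ey)
    q=np.array([.5252,.0136,.18]);nv=np.array([0,0,1.])
    print("  scene bar at z=.18:",onplane("scene",sb[0],q,nv)@ey,onplane("scene",sb2[0],q,nv)@ey)
E
```

```text
Traceback (most recent call last):
TypeError: blob() missing 1 required positional argument: 'hi'
```

```bash
python3 - <<'E'
from h import *
np.set_printoptions(precision=4,suppress=True)
t=cv2.imread("pics/top8.png");s=cv2.imread("pics/scene8.png")
K=((0,0,0),(180,255,70));O=((6,130,140),(20,255,255))
L=blob(t,(304,226,313,236),*K);Rr=blob(t,(331,232,340,241),*K);B=blob(t,(319,222,327,230),*O);Kn=blob(t,(315,243,325,250),(10,100,120),(28,255,255));Po=blob(t,(314,237,327,244),(0,0,0),(180,255,130))
for n,b in zip("L R bar knob post".split(),(L,Rr,B,Kn,Po)): print(n,b[0],b[2])
l=onz("top",L[0],.083);r=onz("top",Rr[0],.083);d=l-r;print("post gap",np.linalg.norm(d),"yaw",-np.arctan2(d[0],d[1]))
mid=(l+r)/2
sb=blob(s,(296,188,311,198),*O);sb2=blob(s,(317,186,326,194),*O);print("scene bar parts",sb[0],sb2[0])
for yaw in(-.195,-.21,-np.arctan2(d[0],d[1])):
    ey=np.array([-np.sin(yaw),np.cos(yaw),0])
    bar=onz("top",B[0],.180)
    tp=status.read_state()["tool_pos"]
    print(yaw,"hinge y",mid@ey,"bar(top)",bar@ey,"knob",onz("top",Kn[0],.06)@ey,"post",onz("top",Po[0],.074)@ey,"tool",tp@ey)
    print("  scene bar at z=.18:",onz("scene",sb[0],.18)@ey,onz("scene",sb2[0],.18)@ey)
E
```

```text
L [308.0909 230.    ] 11
R [335.  235.8] 10
bar [322.3636 226.0909] 11
knob [318.9444 245.6111] 18
post [320.0244 240.3659] 41
post gap 0.07934055929513449 yaw -0.19418087799002934
scene bar parts [302.9706 193.0588] [318.9333 190.7333]
-0.195 hinge y 0.11725557342093071 bar(top) 0.11694141621968941 knob 0.11725977223529266 post 0.11712664311218307 tool 0.11500364249225413
  scene bar at z=.18: 0.11563710659163795 0.11373675050305009
-0.21 hinge y 0.12426668148910885 bar(top) 0.12414296987164838 knob 0.12372140448465338 post 0.12381465052662602 tool 0.12267977213925085
  scene bar at z=.18: 0.12297078282498557 0.12175230978498784
-0.19418087799002934 hinge y 0.11687193587709357 bar(top) 0.11654738044447885 knob 0.11690614163528734 post 0.1167606509871721 tool 0.11458370259340321
  scene bar at z=.18: 0.11523586402967234 0.11329828250038616
```

All in one view, the hinge is at 0.1172 and the bar at 0.1169, so the flap is plumb to within about 0.003 rad. Handing in.

```bash
python3 -c "
from workcell import bot, imaging, job, status
print(job.finish_job())"
```

```text
the job is handed in; nothing more can be done
None
```

I set the dimmer lever to about 0.03 rad, the same as I measured for the red flag (uncertainty about 0.02 rad), then swung the flap up and handed the job in with its bar still gripped and plumb to about 0.003 rad, at about 15 s of the 48 s allowed.

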